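# Push a vial rack home down the loading lane of a bench analyser

## Robot

A 6-joint arm with a two-finger parallel gripper is mounted at the origin on the work surface. World frame = base frame: x ahead of the robot, y to its left, z up, the work surface at z = 0. Lengths are in m, angles in rad, forces in N, time in s.
With the tool pointing down it reaches from about 0.325 to 0.9 m from the base axis. Payload 6.1 kg.
Tool frame: the origin (TCP) lies at the very end of the fingers, on their centre line; the grasp point (between the pads) lies 19 mm behind it (grip_depth is the distance from the TCP to the grasp point, in m); z points along the fingers, y is the line along which they close (so a half turn about z gives the same grasp; the last joint's range is limited). The gripper opens to 85 mm and grips with 20 to 120 N. Pads are 22 mm wide; open, the fingers measure 114 mm over their backs; the gripper's body (76 mm by 85 mm) begins 54 mm behind the grasp point. The pads swing forward as they close: fully open they stand 13 mm farther back than shut.
Start: joints at [1.032, 0.22, 1.526, -0, 1.395, -0.126], TCP at [0.251, 0.572, 0.196] pointing down, gripper open.
Joint ranges: [-2.98, 2.98], [-0.91, 2.08], [0.09, 2.57], [-1.24, 4.39], [0.2, 2.65], [-2.68, 2.68]. Speed limits (rad/s): [2.57, 2.57, 3.01, 3.14, 3.14, 3.14].

## Interface

Orientations are given as a unit quaternion [x, y, z, w].
In Python, from plant import * gives the robot as it stands.
- The arm moves only by the tool step_arm, never from a script. Its argument "deltas" is a list of rows, each a list of 7 numbers: the turn, a rotation vector about the tool's x, y, z in rad, then the shift along the tool's x, y, z in mm, then the finger opening in mm, from 0 to 85.4. In form: [[wx, wy, wz, tx, ty, tz, grip], ...]. A call has exactly 8 rows; each row shifts and turns the commanded pose from where the row before left it, along the tool's axes as they then stand; what a row does not reach is not made up. A row lasts 1/12 s, in which the tool goes at most 41.7 mm and 7.16 degrees, less where a joint would pass 70% of its speed; a pose out of reach is approached as far as the arm can. A call is refused whole if a number of a shift passes 41.7 or a number of a turn 0.125, either way. A call with a gripper value outside its range is refused whole. The fingers move at their own pace and stop on an object; "force" is the grip in N (left out, the last holds). Time passes only in rows, so rows that do not move let the fingers close, or fill a call up. It gives the time, the measured TCP pose, the force, the opening and the grip force at its end, in the units of the state.
- state(): the state, without advancing time (a new reading comes with each control period).
- snapshot(name): name is "side" or "top"; returns (picture, depth): 480x640x3 uint8, red, green, blue; 480x640 float32, m along the optical axis (not along the pixel's ray), 0 where there is no reading.
- calibration(name): a dict with "fx", "fy", "cx", "cy" (pixels), "view" (4x4, takes a point from world to camera coordinates). Camera axes: x right, y up, looking along -z (the intrinsics and any distortion apply to the point x, -y, -z); pixel columns grow to the right and rows downward; lengths in m; the calibration is good to about 2 mm. A picture is of the moment at which its call begins. calibration takes no time and is no camera call.
- close_job(): hands the job in; it is judged then, once.
Trained networks look in the newest picture that a camera, given by its name, has taken for a name from the list of things; names that differ only in an ending like _2 or _b are one class to them, and where a whole thing is asked for, a point or a joint stands for the part that bears it (a point fixed in the world has none). Each returns a list of dicts, best first, with "conf" (0 to 1); they miss things now and then, are a little off and sometimes report something else, mostly with a low value. They report only what shows in the picture. A call takes as long as a camera call. They do not tell look-alikes from the thing itself.
- find_in(label, camera): "position" ([x, y, z] in m, in the coordinates of the camera as it stood for that picture, good to about 4 mm: the middle of the surface that is visible of it).
- masks_of(label, camera): "pixels" (480x640 bool, what is visible of it).
The state is a dict: "clock": time; "joint_pos": joint angles; "qd": joint speeds; "effort": joint torques, N m; "position": TCP position; "tool_rot": TCP orientation; "force": force on the tool from outside, world axes, zero at the start; "moment": the same for the moment, N m; "gripper_width": opening from 0.0 (shut) to 1.0 (fully open); "gripper_force": force on a finger pad.
Only numpy, scipy, OpenCV 4.12 (cv2) and the standard library are available. Lean on these libraries where they do the work, as an engineer would, in place of code of your own. Each camera call takes 0.05 s, during which the arm holds its last target. There are 200 camera calls.

## Task

A rack of sample vials stands askew on the loading bed of a bench analyser, in front of the lane between its two guide rails. Using only the outside of the fingers, without gripping or lifting the rack, square it up with the lane and push it slowly down the lane until its front end rests gently against the end stop. The samples have settled and a knock would stir them, so neither the rack nor the fingers may touch either rail, and the bottle, beaker and jar standing around stay where they are.

Things in the scene. Friction and masses are not known exactly. Their poses are not given: they have to be found in the camera images.
- rack: Vial rack: a rigid plastic box 86 mm wide (x), 128 mm long (y), 48 mm high; 24 capped vials sunk in its top stand 6 mm proud of it, well back from its edges. 0.3 to 0.65 kg; sliding it takes about 1.5 to 4.5 N. Origin: centre of its underside, z up. Starts +y end towards the lane, up to 0.2 rad askew, up to 35 mm off the lane's middle line, its middle 105 to 115 mm before the mouth.
- rack_front (a point): Centre of the rack's front end face (its +y end, the one that goes to the stop), 64 mm from the rack's middle and 24 mm above its underside.
- lane_mouth (a point): Middle of the lane's mouth, on the bed's flat surface (30 mm above the bench). y points straight down the lane to the stop, x across it (to the far rail), z up. The bed reaches 235 mm back from the mouth (-y) and 105 mm to either side of the middle line; before the mouth only the rack stands on it.
- lane_stop (a point): Middle of the end stop's face, on the bed's surface, 150 mm down the lane from the mouth; same axes as the mouth. The stop is a rigid upright steel plate 112 mm wide, 36 mm high; the white housing of the analyser (350 x 370 mm, 247 mm high) begins 10 mm beyond its face.
- rail_near: Guide rail on the robot's side of the lane: a straight bar 8 mm thick, 16 mm high above the bed, 150 mm long from mouth to stop. Its inner face is 50 mm from the lane's middle line: the lane is 100 mm wide, 7 mm free on each side of the centred rack. Origin: its mouth end, mid thickness, on the bed.
- rail_far: The same rail on the other side of the lane (+x side), its inner face 50 mm from the lane's middle.
- bottle: Bystander: closed round glass bottle 64 mm in diameter, about 135 mm high, on the bench beyond the bed, 215 to 245 mm from the lane's middle line. Origin: centre of its underside.
- beaker: Bystander: open glass beaker 60 mm in diameter, 75 mm high, on the bench beyond the bed, 180 to 230 mm from the lane's middle line. Origin: centre of its underside.
- jar: Bystander: small closed jar 48 mm in diameter, 55 mm high, on the bench just behind the open end of the bed, 270 to 300 mm back from the lane's mouth. Origin: centre of its underside.
Not all that is in view belongs to the job. There is more than one size of the rack; the job needs the smaller.

How it is judged:
At the end, for the whole second after the job is handed in: The rack stands flat on the bed between the rails, its front end within 4 mm of the end stop, its middle within 8 mm of the lane's middle line, in line with the lane within 0.10 rad, at rest and let go (y of rack_front in the frame of lane_stop above -0.004 m and x of rack in the frame of lane_stop between -0.008 and 0.008 m and angle between the y axis of rack and the y axis of lane_stop, either way round below 0.1 rad and height (world z) of rack below 0.034 m and angle between rack's own z axis and vertical below 0.03 rad and linear speed of rack below 0.01 m/s); the robot touches nothing.
It fails at once if a guide rail is touched by the rack, the fingers or anything else (over 0.3 N) (contact force between any of rail_near, rail_far and anything else above 0.3 N).
It fails at once if the rack is lifted more than 6 mm off the bed or tipped more than 0.1 rad (height (world z) of rack above 0.036 m or angle between rack's own z axis and vertical above 0.1 rad).
It fails at once if the rack is jerked: it moves faster than 0.25 m/s (linear speed of rack above 0.25 m/s).
It fails at once if the bottle, the beaker or the jar is shifted more than 15 mm (distance of any of bottle, beaker, jar from where it was at the start of the episode above 0.015 m).
It fails at once if the rack is squeezed or rammed: the fingers press on it with over 35 N (contact force between the fingers and rack above 35 N).
It also fails if it takes over 54 s, if anything falls off the work surface, if the arm or the gripper's body presses on something with over 40 N, if the wrist force passes 120 N, or if a joint passes its speed limit or range.

## Working session

There is one attempt and no reset: what is moved stays moved. The work goes in short steps, Python scripts to look and compute and a tool call to move; the robot and the scene stay as the last step left them, time stands still between calls to the robot, and variables do not carry over. Pictures are saved under pics/ and viewed, at most 10 in all, crops included, and the job is handed in when it is done.

Besides the shell and the picture viewer there is one more tool, called after "Emit:" by a JSON object that holds its "method" and its "body", one argument or row to a line. step_arm: Moves the arm, as the interface text tells. Its arguments: {"type":"object","properties":{"deltas":{"type":"array"},"force":{"type":"number"}},"required":["deltas"]}

```bash
ls; mkdir -p pics
python3 - <<'E'
from plant import *
import cv2,numpy as np
for n in("top","side"):
    p,d=snapshot(n); cv2.imwrite(f"pics/{n}0.png",p[:,:,::-1]); np.savez(f"{n}0.npz",p=p,d=d)
    c=calibration(n); print(n,c["fx"],c["fy"],c["cx"],c["cy"],{k:v for k,v in c.items() if k not in("fx","fy","cx","cy","view")}); print(np.round(c["view"],4))
s=state(); print(s)
E
```

```text
pics
top 615.393805081516 615.393805081516 314.35594651414664 254.1391486226296 {}
[[ 0.0091 -0.9999  0.0076 -0.099 ]
 [ 0.9891  0.0102  0.147  -0.6171]
 [-0.1471  0.0062  0.9891 -1.3452]
 [ 0.      0.      0.      1.    ]]
side 608.2118038221595 608.2118038221595 321.79016555931685 236.90806729649307 {}
[[-0.9767 -0.2143  0.0118  0.5565]
 [ 0.1676 -0.7272  0.6657 -0.2002]
 [-0.1341  0.6521  0.7462 -1.1148]
 [ 0.      0.      0.      1.    ]]
{'clock': 0.1, 'joint_pos': array([ 1.03187007e+00,  2.21143126e-01,  1.52749763e+00, -1.07117374e-05,
        1.39468687e+00, -1.26102611e-01]), 'qd': array([ 0.00049693, -0.00141834, -0.00218934,  0.00114036,  0.000242  ,
       -0.00034472]), 'effort': array([ 2.17745855e-04, -4.98248506e+01, -3.90543687e+01, -2.48113174e-04,
        5.69180687e-03, -2.40509002e-05]), 'position': array([0.25044641, 0.5719717 , 0.19511076]), 'tool_rot': array([ 2.04948215e-01,  9.78772433e-01, -8.21687313e-04, -2.78181074e-04]), 'force': array([-0.69157112, -0.23364789, -0.24082777]), 'moment': array([ 0.05824681, -0.00724088,  0.02219133]), 'gripper_force': 0.0, 'gripper_width': 1.002563212267683}
```

View pics/top0.png

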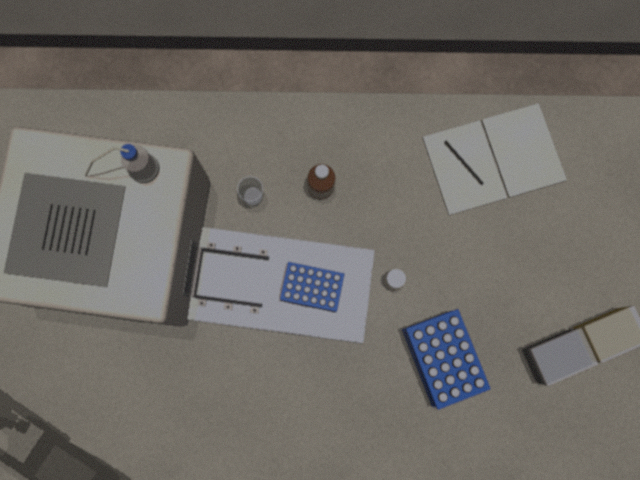

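View pics/side0.png

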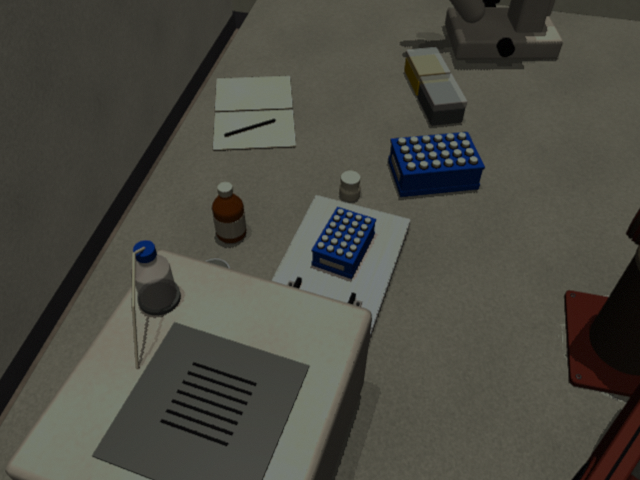

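```bash
cat > h.py <<'E'
from plant import *
import cv2,numpy as np
C=calibration("top");V=np.array(C["view"]);Vi=np.linalg.inv(V)
def atz(uv,z):
    uv=np.atleast_2d(uv).astype(float)
    r=np.c_[(uv[:,0]-C["cx"])/C["fx"],-(uv[:,1]-C["cy"])/C["fy"],-np.ones(len(uv))]@Vi[:3,:3].T
    o=Vi[:3,3]; return o+r*((z-o[2])/r[:,2])[:,None]
def cloud(d):
    v,u=np.mgrid[:480,:640]
    p=np.stack([(u-C["cx"])/C["fx"]*d,-(v-C["cy"])/C["fy"]*d,-d],-1)
    return p@Vi[:3,:3].T+Vi[:3,3]
def rect(pts):
    (c,s,a)=cv2.minAreaRect((pts[:,:2]*1000).astype(np.float32)); return np.round(c,1),np.round(s,1),round(a,2)
def rackpts(p,d,seed=None):
    hsv=cv2.cvtColor(p,cv2.COLOR_RGB2HSV)
    m=((hsv[...,0]>100)&(hsv[...,0]<130)&(hsv[...,1]>130)).astype(np.uint8)
    m=cv2.morphologyEx(m,cv2.MORPH_CLOSE,np.ones((5,5)))
    n,l,st,ce=cv2.connectedComponentsWithStats(m)
    return [(l==i,st[i],ce[i]) for i in range(1,n) if st[i,4]>500]
E
python3 - <<'E'
from h import *
z=np.load("top0.npz");p,d=z["p"],z["d"]
W=cloud(d)
for m,st,ce in rackpts(p,d):
    v,u=np.nonzero(m); print("blue",st,ce,"z pct",np.percentile(W[m][:,2],[5,25,50,75,95]).round(3)); print(rect(atz(np.c_[u,v],.078)))
roi=np.zeros((480,640),bool);roi[222:350,180:380]=1
g=cv2.cvtColor(p,cv2.COLOR_RGB2GRAY)
print("grays bed,rail,bench",g[270,240],g[254,230],g[330,420],p[270,240],p[330,420])
dark=roi&(g<60)
for name,mm in(("far",(slice(248,262),slice(212,266))),("near",(slice(292,308),slice(204,260)))):
    sub=255-g[mm].astype(float); sub=np.clip(sub-sub.min(0)-40,0,None)
    v0=mm[0].start+(sub*np.arange(sub.shape[0])[:,None]).sum(0)/sub.sum(0); u=np.arange(mm[1].start,mm[1].stop)
    k=np.polyfit(u,v0,1); r=v0-np.polyval(k,u);print(name,k,r.std()); E_=atz([[u[3],np.polyval(k,u[3])],[u[-3],np.polyval(k,u[-3])]],.044);print(E_.round(4), np.degrees(np.arctan2(*(E_[0]-E_[1])[[0,1]])))
    # mouth end along rail
    uu=np.arange(mm[1].stop-12,mm[1].stop+14);print([int(g[int(round(np.polyval(k,x))),x]) for x in uu],uu[0])
for n in["rail_near","rail_far","lane_stop","rack","bottle","beaker","jar"]:
    try:
        for o in find_in(n,"top")[:2]:
            q=np.array(o["position"]);print(n,round(o["conf"],2),(Vi[:3,:3]@q+Vi[:3,3]).round(3))
    except Exception as e:print(n,e)
im=cv2.resize(p[222:350,180:380,::-1],None,fx=4,fy=4,interpolation=cv2.INTER_CUBIC);cv2.imwrite("pics/crop0.png",cv2.convertScaleAbs(im,alpha=1.6))
E
```

```text
blue [281 263  62  48 973] [311.96813977 287.51901336] z pct [0.074 0.076 0.078 0.08  0.083]
(array([541.8, -87.6]), array([123. ,  82.9]), 78.68)
blue [ 406  310   84   99 2862] [445.88749126 359.767645  ] z pct [0.064 0.067 0.07  0.072 0.074]
(array([ 388.5, -378.6]), array([182.3, 128.1]), 20.97)
grays bed,rail,bench 146 63 84 [145 145 153] [ 76  83 111]
far [1.30541273e-01 2.22688837e+02] 0.3165962989222692
[[0.6238 0.1319 0.044 ]
 [0.6105 0.0231 0.044 ]] 6.919910431941832
[51, 53, 52, 53, 52, 57, 48, 51, 52, 50, 53, 60, 58, 57, 77, 117, 141, 150, 148, 148, 144, 148, 149, 147, 151, 148] 254
near [1.35349282e-01 2.69846782e+02] 0.24709380391776994
[[0.517  0.1463 0.044 ]
 [0.5029 0.0342 0.044 ]] 7.137884951229744
[56, 61, 58, 56, 59, 55, 56, 55, 55, 59, 59, 55, 56, 74, 116, 140, 147, 146, 147, 147, 143, 146, 145, 144, 149, 151] 248
rail_near 0.91 [0.507 0.096 0.046]
rail_near 0.16 [0.622 0.083 0.047]
rail_far 0.7 [0.622 0.085 0.047]
lane_stop 0.63 [0.606 0.242 0.248]
lane_stop 0.32 [ 0.561 -0.27   0.055]
rack 0.77 [ 0.54  -0.086  0.077]
rack 0.67 [ 0.384 -0.376  0.064]
bottle 0.89 [ 0.776 -0.105  0.093]
beaker 0.86 [0.771 0.054 0.035]
jar 0.69 [ 0.561 -0.272  0.054]
jar 0.33 [0.605 0.241 0.248]
```

View pics/crop0.png

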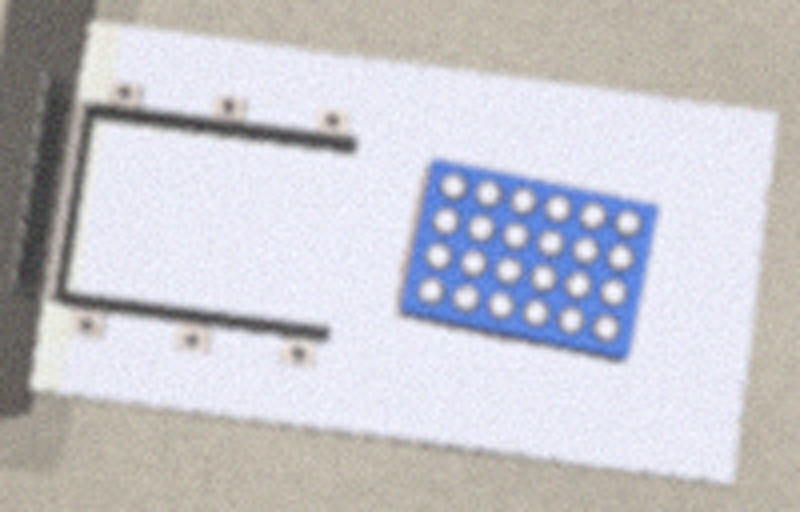

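```bash
cat >> h.py <<'E'
from scipy.spatial.transform import Rotation as R
M=np.array([.5554,.0178]);th=np.radians(7.03)
LX=np.array([np.cos(th),-np.sin(th)]);LY=np.array([np.sin(th),np.cos(th)])
RT=R.from_matrix(np.c_[np.r_[-LY,0],np.r_[LX,0],[0,0,-1]])  # tool y=lane x, z down, x=-lane y
def L2W(x,y): return M+x*LX+y*LY
def lane(p): q=np.asarray(p)[:2]-M; return np.array([q@LX,q@LY])
def plan(p0,R0,p1,R1,n):
    w=(R0.inv()*R1).as_rotvec()/n; dp=(np.asarray(p1)-p0)/n*1000; r=R0
    for i in range(n):
        print(np.round(w,3).tolist(),np.round(r.inv().apply(dp),1).tolist()); r=r*R.from_rotvec(w)
    return np.asarray(p1),r
E
python3 - <<'E'
from h import *
z=np.load("top0.npz");d=z["d"];W=cloud(d)
h=W[(W[...,2]>.2)&(d>0)];h=h[h[:,1]<.5];h=h[h[:,0]>.42];print("housing min x,y",np.percentile(h,[0.5],axis=0).round(3))
s=state();r=R.from_quat(s["tool_rot"]);print((r.inv()*RT).as_rotvec(), r.as_matrix().round(3).tolist(), RT.as_matrix().round(3).tolist())
p,r=plan(s["position"],r,[.34,.05,.23],RT,16)
plan(p,r,[*L2W(0,-.2),.13],RT,8)
E
```

```text
Traceback (most recent call last):
  File "h.py", line 23, in <module>
    RT=R.from_matrix(np.c_[np.r_[-LY,0],np.r_[LX,0],[0,0,-1]])  # tool y=lane x, z down, x=-lane y
  File "scipy/spatial/transform/_rotation.pyx", line 1143, in scipy.spatial.transform._rotation.Rotation.from_matrix
ValueError: Non-positive determinant (left-handed or null coordinate frame) in rotation matrix 0: [[-0.12238902  0.9924822   0.        ]
 [-0.9924822  -0.12238902  0.        ]
 [ 0.          0.         -1.        ]].
```

```bash
sed -i 's/np.r_\[-LY,0\]/np.r_[LY,0]/; s/x=-lane y/x=lane y/' h.py
python3 - <<'E'
from h import *
z=np.load("top0.npz");d=z["d"];W=cloud(d)
h=W[(W[...,2]>.2)&(d>0)];h=h[h[:,1]<.5];h=h[h[:,0]>.42];print("housing min x,y",np.percentile(h,[0.5],axis=0).round(3))
s=state();r=R.from_quat(s["tool_rot"]);print((r.inv()*RT).as_rotvec())
p,r=plan(s["position"],r,[.34,.05,.23],RT,16)
plan(p,r,[*L2W(0,-.2),.13],RT,8)
E
```

```text
housing min x,y [[0.462 0.156 0.208]]
[-1.37780464e-04  7.65849015e-05  1.28073847e+00]
[-0.0, 0.0, 0.08] [-18.2, -27.7, -2.1]
[-0.0, 0.0, 0.08] [-20.4, -26.1, -2.1]
[-0.0, 0.0, 0.08] [-22.4, -24.4, -2.1]
[-0.0, 0.0, 0.08] [-24.3, -22.5, -2.1]
[-0.0, 0.0, 0.08] [-26.0, -20.5, -2.1]
[-0.0, 0.0, 0.08] [-27.6, -18.4, -2.1]
[-0.0, 0.0, 0.08] [-28.9, -16.1, -2.1]
[-0.0, 0.0, 0.08] [-30.1, -13.8, -2.1]
[-0.0, 0.0, 0.08] [-31.1, -11.3, -2.1]
[-0.0, 0.0, 0.08] [-31.9, -8.8, -2.1]
[-0.0, 0.0, 0.08] [-32.5, -6.2, -2.1]
[-0.0, 0.0, 0.08] [-32.9, -3.6, -2.1]
[-0.0, 0.0, 0.08] [-33.1, -0.9, -2.1]
[-0.0, 0.0, 0.08] [-33.1, 1.7, -2.1]
[-0.0, 0.0, 0.08] [-32.8, 4.4, -2.1]
[-0.0, 0.0, 0.08] [-32.4, 7.0, -2.1]
[0.0, 0.0, -0.0] [-25.7, 27.2, 12.5]
[0.0, 0.0, -0.0] [-25.7, 27.2, 12.5]
[0.0, 0.0, -0.0] [-25.7, 27.2, 12.5]
[0.0, 0.0, -0.0] [-25.7, 27.2, 12.5]
[0.0, 0.0, -0.0] [-25.7, 27.2, 12.5]
[0.0, 0.0, -0.0] [-25.7, 27.2, 12.5]
[0.0, 0.0, -0.0] [-25.7, 27.2, 12.5]
[0.0, 0.0, -0.0] [-25.7, 27.2, 12.5]
```

Emit:
{"method": "step_arm", "body": {
  "deltas": [
    [0,0,0.08,-18,-28,-2,40],
    [0,0,0.08,-20,-26,-2,40],
    [0,0,0.08,-22,-24,-2,40],
    [0,0,0.08,-24,-22,-2,40],
    [0,0,0.08,-26,-20,-2,40],
    [0,0,0.08,-28,-18,-2,40],
    [0,0,0.08,-29,-16,-2,40],
    [0,0,0.08,-30,-14,-2,40]
  ]
}}

```text
clock: 1.12
position: [0.2957, 0.3114, 0.2123]
tool_rot: [0.504, 0.864, 0.0, 0.0]
force: [0.9, -0.2, -0.4]
gripper_width: 0.466
gripper_force: 0.0
```

Emit:
{"method": "step_arm", "body": {
  "deltas": [
    [0,0,0.08,-31,-11,-2,40],
    [0,0,0.08,-32,-9,-2,40],
    [0,0,0.08,-32,-6,-2,40],
    [0,0,0.08,-33,-4,-2,40],
    [0,0,0.08,-33,-1,-2,40],
    [0,0,0.08,-33,2,-2,40],
    [0,0,0.08,-33,4,-2,40],
    [0,0,0.08,-32,7,-2,40]
  ]
}}

```text
clock: 1.78
position: [0.34, 0.051, 0.2286]
tool_rot: [0.75, 0.661, 0.001, 0.001]
force: [0.9, -0.9, -0.3]
gripper_width: 0.47
gripper_force: 0.0
```

Emit:
{"method": "step_arm", "body": {
  "deltas": [
    [0,0,0,-26,27,12,40],
    [0,0,0,-26,27,12,40],
    [0,0,0,-26,27,12,40],
    [0,0,0,-26,27,12,40],
    [0,0,0,-26,27,12,40],
    [0,0,0,-26,27,12,40],
    [0,0,0,-26,27,12,40],
    [0,0,0,-26,27,12,40]
  ]
}}

```text
clock: 2.45
position: [0.53, -0.1819, 0.1314]
tool_rot: [0.749, 0.663, 0.0, 0.0]
force: [0.4, 0.8, 0.6]
gripper_width: 0.465
gripper_force: 0.0
```

```bash
cat > st.py <<'E'
from h import *
s=state();r=R.from_quat(s["tool_rot"])
print("t",s["clock"],"lane xy mm",(lane(s["position"])*1000).round(1),"z",round(s["position"][2]*1000,1),"rot to RT",(r.inv()*RT).as_rotvec().round(4),"F",s["force"].round(2),"grip",s["gripper_width"])
E
python3 st.py
```

```text
t 2.45 lane xy mm [  -0.8 -201.3] z 131.4 rot to RT [0.0003 0.     0.0003] F [0.45 0.8  0.6 ] grip 0.46519262207841233
```

Emit:
{"method": "step_arm", "body": {
  "deltas": [
    [0,0,0,0,1,10,40],
    [0,0,0,0,0,10,40],
    [0,0,0,0,0,10,40],
    [0,0,0,0,0,10,40],
    [0,0,0,0,0,10,40],
    [0,0,0,0,0,10,40],
    [0,0,0,0,0,10,40],
    [0,0,0,0,0,10,40]
  ]
}}

```text
clock: 3.12
position: [0.5301, -0.1799, 0.0517]
tool_rot: [0.749, 0.663, 0.0, 0.0]
force: [0.2, 0.0, 0.1]
gripper_width: 0.468
gripper_force: 0.0
```

Emit:
{"method": "step_arm", "body": {
  "deltas": [
    [0,0,0,2,0,0,40],
    [0,0,0,2,0,0,40],
    [0,0,0,2,0,0,40],
    [0,0,0,2,0,0,40],
    [0,0,0,2,0,0,40],
    [0,0,0,2,0,0,40],
    [0,0,0,2,0,0,40],
    [0,0,0,2,0,0,40]
  ]
}}

```text
clock: 3.78
position: [0.5322, -0.1642, 0.0523]
tool_rot: [0.749, 0.663, 0.0, 0.0]
force: [0.5, -0.0, -0.2]
gripper_width: 0.469
gripper_force: 0.0
```

Emit:
{"method": "step_arm", "body": {
  "deltas": [
    [0,0,0,1.5,0,0,40],
    [0,0,0,1.5,0,0,40],
    [0,0,0,1.5,0,0,40],
    [0,0,0,1.5,0,0,40],
    [0,0,0,1.5,0,0,40],
    [0,0,0,1.5,0,0,40],
    [0,0,0,1.5,0,0,40],
    [0,0,0,1.5,0,0,40]
  ]
}}

```text
clock: 4.45
position: [0.5334, -0.1523, 0.0521]
tool_rot: [0.749, 0.663, -0.0, -0.0]
force: [-0.3, -0.0, 0.5]
gripper_width: 0.467
gripper_force: 0.0
```

```bash
cat > look.py <<'E'
from h import *
import sys
p,d=snapshot("top")
if len(sys.argv)>1: cv2.imwrite("pics/"+sys.argv[1],cv2.convertScaleAbs(cv2.resize(p[200:350,180:380,::-1],None,fx=4,fy=4,interpolation=cv2.INTER_CUBIC),alpha=1.6))
for m,st,ce in rackpts(p,d):
    if ce[0]>380: continue
    v,u=np.nonzero(m); P=atz(np.c_[u,v],.078); c,sz,a=rect(P); print("blue",st,"rect lane",(lane(c/1000)*1000).round(1),sz,"ang",a)
    Q=np.array([lane(q) for q in P])*1000
    # edges: fit along the sides by row extremes
    for nm,i,sg in(("x-",0,-1),("x+",0,1),("y+",1,1)):
        o=1-i; b=np.arange(Q[:,o].min()+8,Q[:,o].max()-8,4); e=[]
        for t in b:
            k=abs(Q[:,o]-t)<2.2
            if k.sum()>3: e.append((t,sg*np.max(sg*Q[k,i])))
        e=np.array(e); f=np.polyfit(e[:,0],e[:,1],1); rs=e[:,1]-np.polyval(f,e[:,0]); k=abs(rs)<2.5; f=np.polyfit(e[k,0],e[k,1],1)
        print(nm,"slope",f[0].round(4),"ends",np.polyval(f,[b[0],b[-1]]).round(1),"range",b[[0,-1]].round(0),k.sum(),len(k))
E
python3 st.py; python3 look.py a1.png
```

```text
t 4.45 lane xy mm [  -1.  -171.5] z 52.1 rot to RT [-0.0001 -0.0001  0.0007] F [-0.32 -0.03  0.46] grip 0.46725393013200467
```

View pics/a1.png

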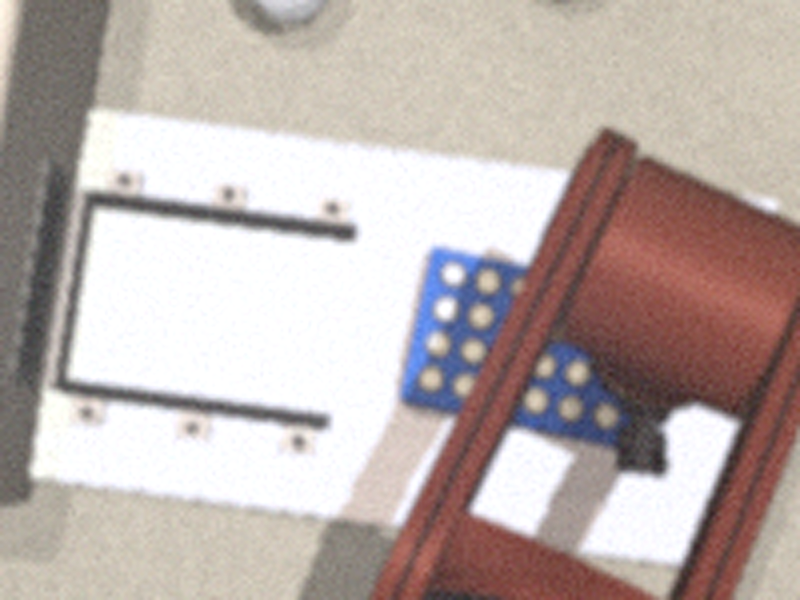

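```bash
cat >> h.py <<'E'
def proj(P):
    q=V[:3,:3]@np.asarray(P)+V[:3,3]; return np.array([C["cx"]+C["fx"]*q[0]/-q[2],C["cy"]-C["fy"]*q[1]/-q[2]])
E
python3 - <<'E'
from h import *
s=state();print("tcp px",proj(s["position"]), "crop",(proj(s["position"])-[180,200])*4)
for x in(-35,35):
  for z in(.052,.12): print(x,z,(proj([*L2W(x/1000-.001,-.1715),z])-[180,200])*4)
p,d=snapshot("top");W=cloud(d)
for u,v in((336,311),(340,312),(343,316),(340,316),(338,306)): print(u,v,p[v,u],W[v,u].round(3),(lane(W[v,u])*1000).round(1))
p,d=snapshot("side");cv2.imwrite("pics/s1.png",cv2.convertScaleAbs(cv2.resize(p[150:300,250:450,::-1],None,fx=4,fy=4,interpolation=cv2.INTER_CUBIC),alpha=1.6))
E
```

```text
tcp px [340.53380592 291.49298151] crop [642.13522366 365.97192603]
-35 0.052 [634.55223526 428.38935754]
-35 0.12 [640.55207995 420.42609663]
35 0.052 [650.26309023 304.24296822]
35 0.12 [657.0219439  289.97303949]
336 311 [40 33 37] [ 0.483 -0.137  0.178] [ -53.  -162.4]
340 312 [55 48 48] [ 0.48  -0.144  0.194] [ -54.9 -169.9]
343 316 [42 36 41] [ 0.473 -0.151  0.187] [ -61.6 -177.2]
340 316 [50 50 47] [ 0.472 -0.144  0.193] [ -62.7 -171. ]
338 306 [37 36 40] [ 0.496 -0.143  0.137] [ -39.6 -166.6]
```

View pics/s1.png

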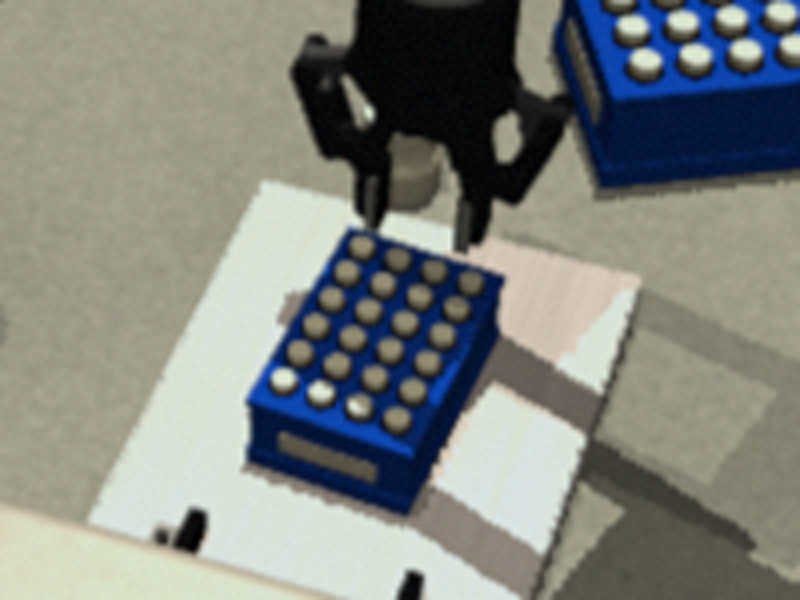

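Emit:
{"method": "step_arm", "body": {
  "deltas": [
    [0,0,0,1,0,0,40],
    [0,0,0,1,0,0,40],
    [0,0,0,1,0,0,40],
    [0,0,0,1,0,0,40],
    [0,0,0,1,0,0,40],
    [0,0,0,1,0,0,40],
    [0,0,0,1,0,0,40],
    [0,0,0,1,0,0,40]
  ]
}}

```text
clock: 5.27
position: [0.5344, -0.1444, 0.0521]
tool_rot: [0.749, 0.663, -0.0, 0.0]
force: [0.5, -0.2, 0.6]
gripper_width: 0.47
gripper_force: 0.0
```

Emit:
{"method": "step_arm", "body": {
  "deltas": [
    [0,0,0,1,0,0,40],
    [0,0,0,1,0,0,40],
    [0,0,0,1,0,0,40],
    [0,0,0,1,0,0,40],
    [0,0,0,1,0,0,40],
    [0,0,0,1,0,0,40],
    [0,0,0,1,0,0,40],
    [0,0,0,1,0,0,40]
  ]
}}

```text
clock: 5.93
position: [0.5354, -0.1365, 0.0521]
tool_rot: [0.749, 0.663, 0.0, 0.0]
force: [0.4, -0.4, -0.5]
gripper_width: 0.466
gripper_force: 0.0
```

```bash
cat > look.py <<'E'
from h import *
import sys
p,d=snapshot("top")
if len(sys.argv)>1: cv2.imwrite("pics/"+sys.argv[1],cv2.convertScaleAbs(cv2.resize(p[200:350,180:380,::-1],None,fx=4,fy=4,interpolation=cv2.INTER_CUBIC),alpha=1.6))
hsv=cv2.cvtColor(p,cv2.COLOR_RGB2HSV)
m=((hsv[...,0]>100)&(hsv[...,0]<130)&(hsv[...,1]>130)).astype(np.uint8); m[:,380:]=0;m[:200]=0
n,l,st,ce=cv2.connectedComponentsWithStats(m); m=np.isin(l,[i for i in range(1,n) if st[i,4]>25]).astype(np.uint8)
m=cv2.morphologyEx(m,cv2.MORPH_CLOSE,np.ones((5,5)))
v,u=np.nonzero(m);Q=(atz(np.c_[u,v],.078)[:,:2]-M)@np.c_[LX,LY]*1000
f0=Q[:,1].max();print("n",len(Q),"front max",f0.round(1))
def side(i,sg,lo,hi):
    o=1-i;e=[]
    for t in np.arange(lo,hi,3):
        k=abs(Q[:,o]-t)<1.6
        if k.sum()>1: e.append((t,sg*np.max(sg*Q[k,i])))
    e=np.array(e)
    for _ in range(3):
        f=np.polyfit(e[:,0],e[:,1],1);r=abs(e[:,1]-np.polyval(f,e[:,0]));e=e[r<max(2.5*np.median(r),1)]
    return f,len(e)
xl=Q[Q[:,1]>f0-15][:,0];F,n=side(1,1,xl.min()+6,xl.max()-6);print("front: slope",F[0].round(3),"y at x=0",F[1].round(1),n,"xrange",xl.min().round(1),xl.max().round(1))
for nm,sg in(("x-",-1),("x+",1)):
    for dep in(45,100):
        f,n=side(0,sg,f0-dep,f0-10);print(nm,"dep",dep,"dx/dy",f[0].round(3),"x at front-10,-45:",np.polyval(f,[f0-10,f0-45]).round(1),n)
E
python3 st.py; python3 look.py
```

```text
t 5.9333 lane xy mm [  -0.9 -155.6] z 52.1 rot to RT [ 0.     -0.      0.0006] F [ 0.4  -0.41 -0.55] grip 0.4660000201714342Traceback (most recent call last):
  File "look.py", line 10, in <module>
    f0=Q[:,1].max();print("n",len(Q),"front max",f0.round(1))
    return umr_maximum(a, axis, None, out, keepdims, initial, where)
ValueError: zero-size array to reduction operation maximum which has no identity
```

Run:
```python
from h import *
p,d=snapshot("top");h=cv2.cvtColor(p,cv2.COLOR_RGB2HSV)
for v in(262,270,280,290,300):print(v,[tuple(map(int,h[v,u])) for u in range(276,312,5)])
cv2.imwrite("pics/a2.png",cv2.convertScaleAbs(cv2.resize(p[200:350,180:380,::-1],None,fx=4,fy=4,interpolation=cv2.INTER_CUBIC),alpha=1.6))
```

```text
262 [(113, 12, 167), (111, 11, 168), (124, 11, 158), (113, 73, 144), (150, 4, 125), (113, 14, 163), (177, 132, 83), (179, 106, 77)]
270 [(117, 14, 167), (115, 17, 169), (112, 90, 131), (0, 22, 91), (113, 65, 83), (4, 87, 94), (5, 80, 64), (1, 98, 81)]
280 [(125, 9, 163), (135, 7, 156), (110, 132, 93), (117, 31, 83), (176, 74, 79), (178, 76, 64), (2, 106, 87), (2, 85, 54)]
290 [(116, 11, 165), (135, 19, 107), (115, 100, 94), (173, 70, 76), (177, 80, 73), (6, 119, 88), (15, 36, 100), (114, 110, 86)]
300 [(9, 25, 134), (116, 43, 89), (143, 59, 74), (0, 93, 71), (178, 98, 91), (135, 47, 54), (21, 25, 102), (20, 24, 94)]
```

View pics/a2.png

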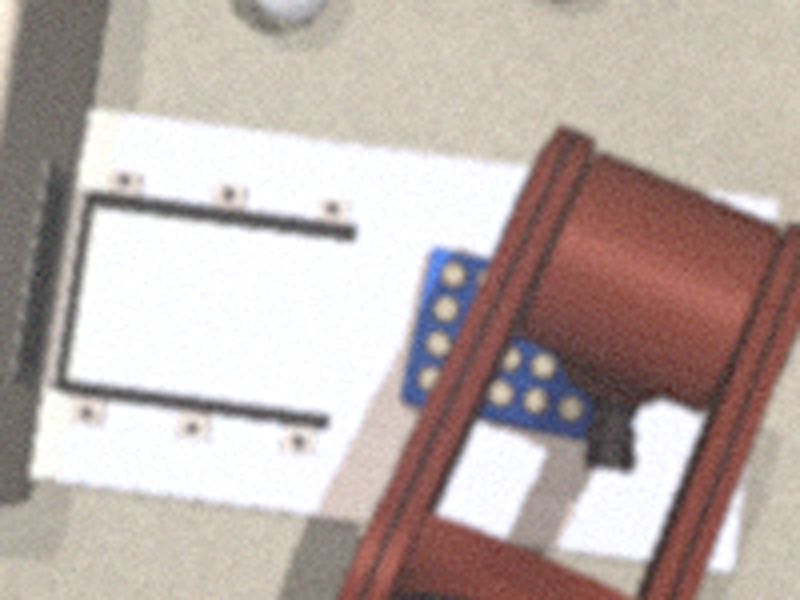

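Run:
```python
from h import *
c=calibration("side");v=np.array(c["view"])
def pr(P):
    q=v[:3,:3]@np.asarray(P)+v[:3,3];return np.array([c["cx"]+c["fx"]*q[0]/-q[2],c["cy"]-c["fy"]*q[1]/-q[2]])
p,d=snapshot("side");im=cv2.convertScaleAbs(cv2.resize(p[170:290,280:420,::-1],None,fx=5,fy=5,interpolation=cv2.INTER_CUBIC),alpha=1.8)
s=state();y=lane(s["position"])[1]
def dot(x,y,z,col):
    q=((pr([*L2W(x,y),z])-[280,170]+.5)*5).astype(int);cv2.circle(im,tuple(map(int,q)),4,col,-1)
for x in(-.021,.019):
    for z in(.052,.065,.08,.10): dot(x,y,z,(0,0,255))
ry=np.array([.075,.997]);rx=np.array([.997,-.075])
for a in(-43,43):
    for b in(-64,64):
        q=np.array([-.6,-106.3])+a*rx+b*ry
        for z in(.03,.078):dot(q[0]/1e3,q[1]/1e3,z,(0,255,255))
cv2.imwrite("pics/s2.png",im)
Vs=np.linalg.inv(v)
for u_,v_ in((342,206),(366,210)):
    print([tuple(p[v_+k,u_]) for k in(-8,-4,0)],d[v_-6,u_])
```

```text
[(np.uint8(4), np.uint8(3), np.uint8(4)), (np.uint8(2), np.uint8(4), np.uint8(4)), (np.uint8(4), np.uint8(4), np.uint8(3))] 1.1820669
[(np.uint8(3), np.uint8(5), np.uint8(4)), (np.uint8(9), np.uint8(8), np.uint8(10)), (np.uint8(9), np.uint8(9), np.uint8(8))] 1.1603233
```

View pics/s2.png

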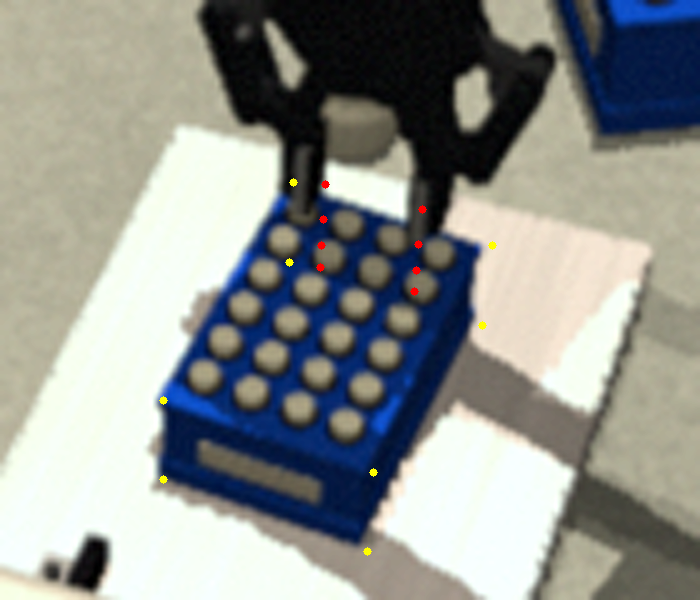

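```bash
python3 - <<'E'
from h import *
c=calibration("side");v=np.array(c["view"]);vi=np.linalg.inv(v)
p,d=snapshot("side")
def w(u,vv):
    dd=d[vv,u];return vi[:3,:3]@np.array([(u-c["cx"])/c["fx"]*dd,-(vv-c["cy"])/c["fy"]*dd,-dd])+vi[:3,3]
def show(u,vv):
    q=w(u,vv);print((u,vv),p[vv,u].tolist(),(lane(q)*1000).round(0),round(q[2]*1000,1))
print("left");[show(341,k) for k in range(198,218,2)]
print("right");[show(364,k) for k in range(200,222,2)]
print("bed");show(330,200);show(385,255);print("rack top front");show(320,246)
E
python3 st.py
```

```text
left
(341, 198) [6, 9, 6] [  25. -148.] 128.3
(341, 200) [29, 29, 28] [  23. -143.] 127.7
(341, 202) [17, 18, 15] [  23. -144.] 122.0
(341, 204) [18, 16, 16] [  24. -145.] 115.1
(341, 206) [15, 15, 13] [  24. -146.] 108.9
(341, 208) [12, 12, 11] [  23. -143.] 106.3
(341, 210) [15, 14, 13] [  23. -144.] 99.8
(341, 212) [17, 16, 14] [  22. -144.] 94.5
(341, 214) [38, 36, 29] [  25. -152.] 79.7
(341, 216) [4, 15, 41] [  23. -149.] 77.7
right
(364, 200) [3, 2, 4] [ -22. -143.] 143.3
(364, 202) [5, 6, 6] [ -22. -145.] 135.9
(364, 204) [1, 1, 2] [ -23. -141.] 134.6
(364, 206) [26, 27, 24] [ -24. -141.] 130.2
(364, 208) [36, 35, 33] [ -23. -144.] 121.5
(364, 210) [37, 35, 33] [ -24. -143.] 117.4
(364, 212) [35, 34, 31] [ -24. -145.] 109.9
(364, 214) [29, 27, 25] [ -24. -143.] 105.7
(364, 216) [29, 29, 27] [ -24. -148.] 94.8
(364, 218) [27, 31, 38] [ -22. -158.] 79.2
(364, 220) [19, 21, 31] [ -23. -157.] 74.7
bed
(330, 200) [138, 144, 132] [  72. -226.] 33.7
(385, 255) [69, 64, 60] [ -81. -117.] 33.8
rack top front
(320, 246) [79, 76, 62] [ 35. -54.] 84.2
t 6.1333 lane xy mm [  -0.9 -155.7] z 52.1 rot to RT [0.     0.     0.0008] F [ 0.33 -0.44  0.37] grip 0.4667419578627545
```

Emit:
{"method": "step_arm", "body": {
  "deltas": [
    [0,0,0,-6,0,0,40],
    [0,0,0,-6,0,0,40],
    [0,0,0,-6,0,0,40],
    [0,0,0,-6,0,0,40],
    [0,0,0,-6,0,0,40],
    [0,0,0,-6,0,0,40],
    [0,0,0,-6,0,0,40],
    [0,0,0,-5,1,0,40]
  ]
}}

```text
clock: 6.8
position: [0.5304, -0.1842, 0.0521]
tool_rot: [0.749, 0.663, -0.0, -0.0]
force: [-0.2, 0.5, -0.8]
gripper_width: 0.466
gripper_force: 0.0
```

Emit:
{"method": "step_arm", "body": {
  "deltas": [
    [0,0,0,0,0,5,40],
    [0,0,0,0,0,5,40],
    [0,0,0,0,0,5,40],
    [0,0,0,0,0,5,40],
    [0,0,0,0,0,3,40],
    [0,0,0,0,0,3,40],
    [0,0,0,0,0,2,40],
    [0,0,0,0,0,2,40]
  ]
}}

```text
clock: 7.47
position: [0.5307, -0.1832, 0.0219]
tool_rot: [0.749, 0.663, -0.0, -0.0]
force: [0.1, -0.7, 0.6]
gripper_width: 0.463
gripper_force: 0.0
```

```bash
cat > side.py <<'E'
from h import *
c=calibration("side");v=np.array(c["view"]);vi=np.linalg.inv(v)
p,d=snapshot("side")
vv,u=np.mgrid[:480,:640]
W2=np.stack([(u-c["cx"])/c["fx"]*d,-(vv-c["cy"])/c["fy"]*d,-d],-1)@vi[:3,:3].T+vi[:3,3]
Q=(W2[...,:2]-M)@np.c_[LX,LY]*1000;z=W2[...,2]*1000
mx=p.max(-1)
y0=lane(state()["position"])[1]*1000
for lo,hi in((-40,0),(0,40)):
    k=(d>0)&(mx<55)&(Q[...,0]>lo)&(Q[...,0]<hi)&(abs(Q[...,1]-y0)<22)&(z<130)&(z>35)
    k&=(p[...,2].astype(int)-p[...,0]<18)
    print("finger",lo,k.sum(),"x",np.percentile(Q[k][:,0],[5,50,95]).round(1),"y",np.percentile(Q[k][:,1],[5,50,95]).round(1),"z",np.percentile(z[k],[0,2,10]).round(1))
k=(p[...,2].astype(int)-p[...,0]>25)&(abs(Q[...,0])<70)&(Q[...,1]<160)&(Q[...,1]>-200)&(abs(z-78)<5)&(d>0)
r=cv2.minAreaRect(Q[k].astype(np.float32));print("rack top rect (lane)",r,"z",np.median(z[k]).round(1))
E
python3 st.py;python3 side.py
```

```text
t 7.4667 lane xy mm [ 1.000e-01 -2.025e+02] z 21.9 rot to RT [-0.0001 -0.0001  0.0009] F [ 0.08 -0.68  0.63] grip 0.46331967711069294
finger -40 233 x [-36.4 -25.3 -18. ] y [-209.7 -194.  -186.4] z [59.1 67.  74.4]
finger 0 180 x [23.2 27.4 38.4] y [-209.4 -192.7 -185.3] z [58.8 63.9 71.5]
rack top rect (lane) ((2.2257728576660156, -104.29998016357422), (131.6460418701172, 85.9091796875), 85.19277954101562) z 78.8
```

Emit:
{"method": "step_arm", "body": {
  "deltas": [
    [0,0,0,0,0,3,40],
    [0,0,0,0,0,3,40],
    [0,0,0,0,0,2,40],
    [0,0,0,3,0,0,40],
    [0,0,0,3,0,0,40],
    [0,0,0,3,0,0,40],
    [0,0,0,3,0,0,40],
    [0,0,0,3,0,0,40]
  ]
}}

```text
clock: 8.18
position: [0.5327, -0.1681, 0.0143]
tool_rot: [0.749, 0.663, 0.0, 0.0]
force: [0.8, 0.2, -0.6]
gripper_width: 0.465
gripper_force: 0.0
```

Emit:
{"method": "step_arm", "body": {
  "deltas": [
    [0,0,0,1,0,0,40],
    [0,0,0,1,0,0,40],
    [0,0,0,1,0,0,40],
    [0,0,0,1,0,0,40],
    [0,0,0,1,0,0,40],
    [0,0,0,1,0,0,40],
    [0,0,0,1,0,0,40],
    [0,0,0,1,0,0,40]
  ]
}}

```text
clock: 8.85
position: [0.5336, -0.1608, 0.0142]
tool_rot: [0.749, 0.663, -0.0, 0.0]
force: [1.3, -2.6, 0.5]
gripper_width: 0.471
gripper_force: 1.1
```

Emit:
{"method": "step_arm", "body": {
  "deltas": [
    [0,0,0,1.5,0,0,40],
    [0,0,0,1.5,0,0,40],
    [0,0,0,1.5,0,0,40],
    [0,0,0,1.5,0,0,40],
    [0,0,0,1.5,0,0,40],
    [0,0,0,1.5,0,0,40],
    [0,0,0,1.5,0,0,40],
    [0,0,0,1.5,0,0,40]
  ]
}}

```text
clock: 9.52
position: [0.535, -0.1485, 0.0142]
tool_rot: [0.749, 0.663, 0.0, 0.0]
force: [0.7, -2.5, -0.1]
gripper_width: 0.467
gripper_force: 1.2
```

```bash
python3 st.py;python3 side.py; sed -i 's/hsv\[...,1\]>130/hsv[...,1]>70/' look.py; python3 look.py a3.png
```

```text
t 9.5167 lane xy mm [ 1.000e-01 -1.675e+02] z 14.2 rot to RT [0.0002 0.0001 0.0008] F [ 0.7  -2.51 -0.07] grip 0.4674674842947524
finger -40 229 x [-37.1 -24.8 -13. ] y [-175.3 -157.8 -149.4] z [66.7 74.1 81. ]
finger 0 168 x [ 8.  26.1 38.4] y [-172.5 -156.5 -148. ] z [60.4 69.7 78.1]
rack top rect (lane) ((-1.9840812683105469, -89.62833404541016), (130.22625732421875, 85.22329711914062), 89.30115509033203) z 78.6
n 955 front max -28.3
front: slope -0.01 y at x=0 -29.4 25 xrange -46.9 38.4
x- dep 45 dx/dy -0.399 x at front-10,-45: [-51.1 -37.1] 12
x- dep 100 dx/dy 0.024 x at front-10,-45: [-44.8 -45.7] 20
x+ dep 45 dx/dy 0.05 x at front-10,-45: [38.5 36.7] 10
x+ dep 100 dx/dy 0.573 x at front-10,-45: [50.3 30.2] 24
```

Emit:
{"method": "step_arm", "body": {
  "deltas": [
    [0,0,0,2,0.5,0,40],
    [0,0,0,2,0.5,0,40],
    [0,0,0,2,0.5,0,40],
    [0,0,0,2,0.5,0,40],
    [0,0,0,2,0.5,0,40],
    [0,0,0,2,0.5,0,40],
    [0,0,0,2,0.5,0,40],
    [0,0,0,1,0.5,0,40]
  ]
}}

```text
clock: 10.28
position: [0.5407, -0.134, 0.0141]
tool_rot: [0.749, 0.663, -0.0, -0.0]
force: [-2.4, -3.2, 2.0]
gripper_width: 0.462
gripper_force: 1.8
```

```bash
cat > vial.py <<'E'
from h import *
p,d=snapshot("top");g=cv2.cvtColor(p,cv2.COLOR_RGB2GRAY)
b=p[...,2].astype(int)-p[...,0]
s=state();yr=lane(s["position"])[1]*1000+11+64   # expected rack middle
v,u=np.mgrid[:480,:640];L=((atz(np.c_[u.ravel(),v.ravel()],.084)[:,:2]-M)@np.c_[LX,LY]*1000).reshape(480,640,2)
# front row centres: blue-contrast profile across x in a band by y
for y in range(int(yr+30),int(yr+72),4):
    k=(abs(L[...,1]-y)<2.2)&(abs(L[...,0])<62)
    x=L[k][:,0];o=np.argsort(x);bins=np.arange(-58,59,3);i=np.digitize(x,bins)
    print(y,[int(b[k][i==j].mean()) if (i==j).any() else -1 for j in range(1,len(bins))])
print("bins",bins[0]+1.5)
E
python3 st.py;python3 side.py;python3 look.py;python3 vial.py
```

```text
t 10.2833 lane xy mm [   4.  -152.4] z 14.1 rot to RT [-0.0002  0.0001  0.0009] F [-2.41 -3.19  1.98] grip 0.46226071598510565
finger -40 241 x [-37.8 -21.4 -11.2] y [-159.6 -141.6 -134.2] z [69.2 73.9 82.3]
finger 0 148 x [12.7 29.  37.9] y [-156.5 -140.1 -132.6] z [64.  71.1 77.8]
rack top rect (lane) ((1.3004302978515625, -75.46118927001953), (84.97638702392578, 131.5205841064453), 0.10832319408655167) z 78.7
n 913 front max -13.5
front: slope -0.002 y at x=0 -14.5 25 xrange -44.3 41.1
x- dep 45 dx/dy -0.811 x at front-10,-45: [-52.3 -23.9] 12
x- dep 100 dx/dy 0.041 x at front-10,-45: [-39.7 -41.1] 20
x+ dep 45 dx/dy 0.012 x at front-10,-45: [40.9 40.5] 11
x+ dep 100 dx/dy 0.597 x at front-10,-45: [52.  31.1] 21
-47 [-25, -18, -12, -7, 19, 42, 35, -1, -17, -21, -17, 0, 30, 6, -13, -19, -20, -13, 20, 27, -5, -19, -18, -8, 38, 65, 18, 3, 6, 7, 15, 50, 60, 19, 9, 7, 9, 9]
-43 [-13, -13, -10, -1, 26, 46, 40, 20, 7, -14, -4, 27, 45, 32, -4, -15, -11, 16, 52, 50, 14, 3, 11, 25, 59, 77, 48, 21, 14, 26, 24, 70, 57, 26, 8, 9, 9, 11]
-39 [-13, -10, -11, -2, 22, 44, 48, 47, 28, 27, 36, 46, 5
[... 550 characters left out ...]
0, -5, 0, 6, 48, 77, 81, 57, 31, 8, 19, 56, 83, 77, 24, 11, 24, 39, 75, 80, 33, 14, 17, 40, 67, 78, 56, 26, 15, 31, 28, 69, 62, 22, 8, 10, 7, 7]
-19 [3, 8, 7, 8, 31, 77, 87, 86, 68, 68, 80, 87, 89, 81, 75, 71, 77, 84, 87, 85, 82, 81, 73, 84, 83, 86, 86, 78, 76, 61, 81, 85, 72, 25, 7, 8, 9, 8]
-15 [8, 9, 5, 0, 14, 43, 44, 56, 67, 52, 59, 42, 45, 69, 61, 51, 44, 39, 70, 60, 43, 53, 41, 64, 69, 53, 41, 50, 71, 57, 63, 49, 33, 16, 7, 10, 8, 9]
-11 [10, 9, 8, 1, -1, 0, 0, 11, 6, 4, 2, 1, 5, 8, 2, 1, -1, 3, 8, 4, 2, 0, 7, 6, 4, 4, -1, 6, 3, 5, 5, 9, 13, 9, 9, 7, 10, 9]
-7 [8, 9, 9, 9, 8, 6, 6, 7, 7, 7, 10, 6, 8, 9, 7, 8, 5, 3, 8, 9, 9, 4, 6, 6, 10, 9, 3, 4, 6, 8, 8, 9, 7, 7, 6, 8, 4, 9]
bins -56.5
```

Emit:
{"method": "step_arm", "body": {
  "deltas": [
    [0,0,0,1.5,0.2,0,40],
    [0,0,0,1.5,0.2,0,40],
    [0,0,0,1.5,0.2,0,40],
    [0,0,0,1.5,0.2,0,40],
    [0,0,0,1.5,0.2,0,40],
    [0,0,0,1.5,0.2,0,40],
    [0,0,0,1.5,0.2,0,40],
    [0,0,0,1.5,0,0,40]
  ]
}}

```text
clock: 11.1
position: [0.5436, -0.1223, 0.0141]
tool_rot: [0.749, 0.663, 0.0, 0.0]
force: [-0.1, -3.0, -0.1]
gripper_width: 0.469
gripper_force: 1.4
```

```bash
python3 st.py;python3 side.py|tail -1;python3 look.py a4.png;python3 vial.py | sed -n 4,8p
```

```text
t 11.1 lane xy mm [   5.5 -140.5] z 14.1 rot to RT [ 0.0001 -0.0001  0.0006] F [-0.15 -2.98 -0.12] grip 0.4687779827732204
rack top rect (lane) ((3.0506362915039062, -63.82329559326172), (131.20558166503906, 86.29024505615234), 89.52316284179688) z 78.7
n 910 front max -1.3
front: slope 0.003 y at x=0 -2.5 25 xrange -43.0 43.2
x- dep 45 dx/dy -1.211 x at front-10,-45: [-54.3 -12. ] 12
x- dep 100 dx/dy 0.004 x at front-10,-45: [-41.7 -41.8] 19
x+ dep 45 dx/dy 0.013 x at front-10,-45: [42.2 41.7] 12
x+ dep 100 dx/dy 0.611 x at front-10,-45: [52.7 31.3] 16
-23 [-13, -15, -11, -4, 13, 39, 46, 39, 17, 22, 24, 39, 67, 67, 56, 38, 22, 46, 66, 84, 77, 55, 27, 28, 42, 85, 84, 64, 33, 18, 57, 78, 81, 44, 13, 9, 8, 7]
-19 [-13, -13, -11, -5, 3, 37, 48, 21, 5, 4, 6, 20, 53, 61, 17, 5, 6, 6, 19, 74, 43, 8, 3, 5, 22, 66, 63, 19, 5, 6, 13, 46, 74, 44, 11, 7, 8, 9]
-15 [-14, -13, -9, -7, 16, 65, 78, 38, 4, 6, 6, 11, 50, 53, 10, 5, 7, 5, 32, 74, 35, 5, 7, 5, 17, 54, 61, 17, 5, 7, 7, 25, 63, 29, 10, 8, 9, 10]
-11 [-3, -9, -3, 3, 18, 65, 84, 61, 33, 14, 22, 40, 64, 79, 54, 19, 23, 24, 51, 80, 69, 41, 10, 16, 42, 78, 78, 30, 17, 12, 33, 66, 72, 40, 11, 8, 7, 8]
-7 [5, 7, 9, 8, 16, 46, 85, 86, 80, 79, 77, 75, 84, 89, 84, 79, 62, 69, 86, 87, 85, 73, 70, 77, 83, 84, 88, 81, 76, 74, 82, 85, 80, 51, 15, 5, 7, 9]
```

View pics/a4.png

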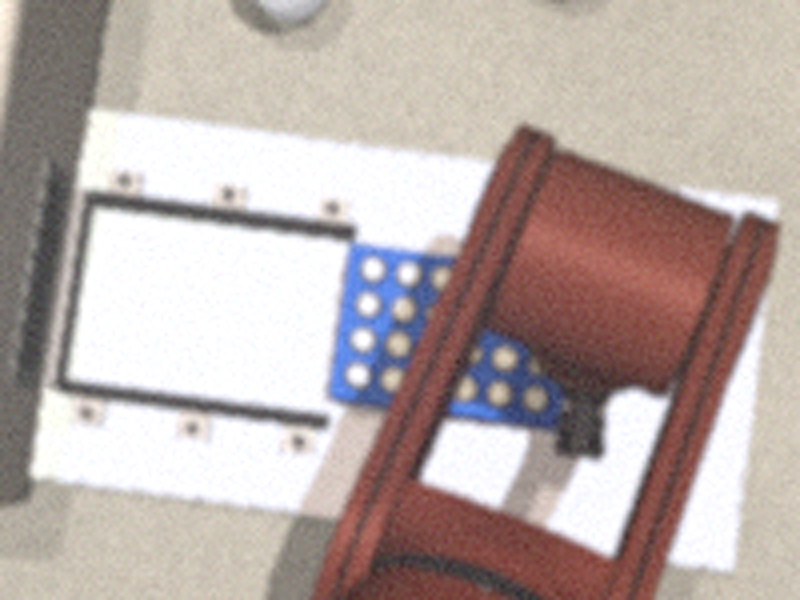

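Emit:
{"method": "step_arm", "body": {
  "deltas": [
    [0,0,0,2,0,0,40],
    [0,0,0,2.5,0,0,40],
    [0,0,0,3,0,0,40],
    [0,0,0,3,0,0,40],
    [0,0,0,3,0,0,40],
    [0,0,0,3,0,0,40],
    [0,0,0,3,0,0,40],
    [0,0,0,2,0,0,40]
  ]
}}

```text
clock: 11.92
position: [0.5462, -0.1006, 0.0141]
tool_rot: [0.749, 0.663, 0.0, -0.0]
force: [-0.1, -3.0, -0.7]
gripper_width: 0.466
gripper_force: 1.2
```

Emit:
{"method": "step_arm", "body": {
  "deltas": [
    [0,0,0,2,0,0,40],
    [0,0,0,2.5,0,0,40],
    [0,0,0,3,0,0,40],
    [0,0,0,3,0,0,40],
    [0,0,0,3,0,0,40],
    [0,0,0,3,0,0,40],
    [0,0,0,3,0,0,40],
    [0,0,0,2,0,0,40]
  ]
}}

```text
clock: 12.58
position: [0.5487, -0.0793, 0.014]
tool_rot: [0.749, 0.663, -0.0, -0.0]
force: [-0.6, -2.5, -0.4]
gripper_width: 0.471
gripper_force: 1.0
```

```bash
python3 st.py;python3 side.py|tail -1;python3 look.py|head -2;python3 vial.py | sed -n 4,8p
```

```text
t 12.5833 lane xy mm [  5.3 -97.2] z 14.0 rot to RT [-0.0002 -0.0001  0.0009] F [-0.55 -2.51 -0.39] grip 0.4705885104175311
rack top rect (lane) ((3.0369949340820312, -19.886993408203125), (130.79319763183594, 85.728271484375), 89.81906127929688) z 78.7
n 772 front max 41.7
front: slope -0.005 y at x=0 40.8 26 xrange -42.9 44.8
19 [-21, -14, -13, -8, 10, 36, 50, 46, 27, 17, 40, 64, 80, 82, 64, 56, 49, 57, 77, 90, 87, 67, 43, 40, 72, 88, 83, 71, 42, 28, 71, 82, 81, 52, 14, -1, -2, 0]
23 [-1, 0, 0, 2, 20, 53, 75, 41, 7, 6, 6, 24, 71, 67, 33, 11, 4, 13, 46, 83, 49, 11, 4, 5, 41, 70, 63, 18, 3, 6, 14, 42, 75, 55, 12, -1, 2, 7]
27 [0, 1, 1, 5, 20, 66, 82, 44, 7, 8, 6, 13, 56, 61, 17, 5, 8, 6, 31, 56, 20, 4, 6, 3, 9, 49, 52, 13, 5, 6, 7, 34, 74, 59, 18, -1, 1, 6]
31 [-2, 0, 3, 5, 11, 55, 85, 59, 11, 7, 14, 43, 60, 67, 26, 14, 13, 10, 46, 70, 58, 24, 7, 8, 32, 78, 79, 32, 6, 7, 20, 62, 74, 59, 11, -1, 0, 8]
35 [-2, 3, 5, 5, 14, 64, 85, 82, 67, 68, 65, 64, 82, 85, 81, 70, 43, 57, 81, 89, 85, 56, 47, 62, 71, 86, 87, 64, 50, 59, 76, 77, 82, 49, 19, -2, 4, 5]
```

Emit:
{"method": "step_arm", "body": {
  "deltas": [
    [0,0,0,2,0,0,40],
    [0,0,0,2.5,0,0,40],
    [0,0,0,3,0,0,40],
    [0,0,0,3,0,0,40],
    [0,0,0,3,0,0,40],
    [0,0,0,3,0,0,40],
    [0,0,0,3,0,0,40],
    [0,0,0,2,0,0,40]
  ]
}}

```text
clock: 13.4
position: [0.5515, -0.0581, 0.0142]
tool_rot: [0.749, 0.663, 0.0, 0.0]
force: [0.2, -2.4, -0.1]
gripper_width: 0.466
gripper_force: 1.3
```

Emit:
{"method": "step_arm", "body": {
  "deltas": [
    [0,0,0,2,0,0,40],
    [0,0,0,2.5,0,0,40],
    [0,0,0,3,0,0,40],
    [0,0,0,3,0,0,40],
    [0,0,0,3,0,0,40],
    [0,0,0,3,0,0,40],
    [0,0,0,3,0,0,40],
    [0,0,0,2,0,0,40]
  ]
}}

```text
clock: 14.07
position: [0.5541, -0.0368, 0.0142]
tool_rot: [0.749, 0.663, 0.0, 0.0]
force: [0.0, -3.2, 0.8]
gripper_width: 0.469
gripper_force: 1.5
```

Emit:
{"method": "step_arm", "body": {
  "deltas": [
    [0,0,0,2,0,0,40],
    [0,0,0,2.5,0,0,40],
    [0,0,0,3,0,0,40],
    [0,0,0,3,0,0,40],
    [0,0,0,3,0,0,40],
    [0,0,0,3,0,0,40],
    [0,0,0,3,0,0,40],
    [0,0,0,2,0,0,40]
  ]
}}

```text
clock: 14.73
position: [0.5567, -0.0154, 0.0141]
tool_rot: [0.749, 0.663, 0.0, 0.0]
force: [-1.4, -2.4, 1.0]
gripper_width: 0.467
gripper_force: 1.7
```

```bash
python3 st.py;python3 side.py|tail -1;python3 look.py|head -2;python3 vial.py | sed -n 4,8p
```

```text
t 14.7333 lane xy mm [  5.4 -32.8] z 14.1 rot to RT [ 0.     -0.      0.0009] F [-1.4 -2.4  1. ] grip 0.46732397400483283
rack top rect (lane) ((3.1146926879882812, 14.647712707519531), (86.33200073242188, 70.1734619140625), 0.4569627344608307) z 78.8
n 534 front max 106.3
front: slope 0.001 y at x=0 105.4 26 xrange -42.3 45.1
84 [-21, -24, -25, -21, -27, -28, -30, -32, -31, -36, -36, -36, -38, -34, -38, -34, -29, -38, -31, -24, -24, -17, -25, -20, 0, 36, 48, 11, 1, 4, 27, 62, 69, 49, 10, -3, 2, 8]
88 [-35, -36, -34, -38, -36, -38, -31, -38, -33, -28, -20, -17, -22, -13, -10, -7, -6, -4, 13, 45, 20, -1, 4, 4, 20, 57, 58, 9, 2, 4, 6, 42, 75, 50, 12, -2, 3, 6]
92 [-33, -31, -26, -18, -7, 32, 0, -2, -3, 4, 5, 7, 49, 54, 17, 5, 6, 9, 34, 68, 28, 6, 7, 4, 12, 55, 55, 9, 5, 6, 6, 32, 77, 60, 14, -3, 1, 4]
96 [-20, -6, 5, 8, 11, 52, 77, 65, 24, 18, 12, 29, 72, 78, 37, 11, 11, 30, 66, 75, 57, 26, 11, 21, 31, 69, 77, 45, 24, 7, 24, 53, 81, 63, 15, -3, 1, 6]
100 [-3, 1, 5, 5, 7, 56, 88, 87, 81, 49, 61, 82, 88, 85, 79, 71, 72, 79, 86, 89, 88, 79, 73, 50, 72, 88, 86, 85, 55, 67, 69, 89, 87, 62, 16, -2, 0, 7]
```

Emit:
{"method": "step_arm", "body": {
  "deltas": [
    [0,0,0,2,0,0,40],
    [0,0,0,3,0,0,40],
    [0,0,0,3,0,0,40],
    [0,0,0,3,0,0,40],
    [0,0,0,3,0,0,40],
    [0,0,0,3,0,0,40],
    [0,0,0,3,0,0,40],
    [0,0,0,2,0,0,40]
  ]
}}

```text
clock: 15.55
position: [0.5592, 0.0066, 0.014]
tool_rot: [0.749, 0.663, -0.0, -0.0]
force: [-0.6, -1.9, -1.4]
gripper_width: 0.475
gripper_force: 1.1
```

Emit:
{"method": "step_arm", "body": {
  "deltas": [
    [0,0,0,2,0,0,40],
    [0,0,0,2,0,0,40],
    [0,0,0,2,0,0,40],
    [0,0,0,2,0,0,40],
    [0,0,0,1.5,0,0,40],
    [0,0,0,1.5,0,0,40],
    [0,0,0,1,0,0,40],
    [0,0,0,1,0,0,40]
  ]
}}

```text
clock: 16.22
position: [0.5609, 0.0191, 0.0141]
tool_rot: [0.749, 0.663, -0.0, -0.0]
force: [-0.3, -2.4, -1.9]
gripper_width: 0.47
gripper_force: 0.9
```

Emit:
{"method": "step_arm", "body": {
  "deltas": [
    [0,0,0,0.5,0,0,40],
    [0,0,0,0.5,0,0,40],
    [0,0,0,0.5,0,0,40],
    [0,0,0,0.5,0,0,40],
    [0,0,0,0.5,0,0,40],
    [0,0,0,0.5,0,0,40],
    [0,0,0,0.5,0,0,40],
    [0,0,0,0.5,0,0,40]
  ]
}}

```text
clock: 16.88
position: [0.5614, 0.023, 0.0141]
tool_rot: [0.749, 0.663, 0.0, -0.0]
force: [-0.1, -1.5, -2.1]
gripper_width: 0.468
gripper_force: 0.9
```

```bash
python3 st.py;python3 look.py a5.png|head -2
```

```text
t 16.8833 lane xy mm [5.3 5.9] z 14.1 rot to RT [ 0.     -0.      0.0006] F [-0.07 -1.52 -2.08] grip 0.46838302253168207
n 440 front max 145.9
front: slope 0.001 y at x=0 145.0 26 xrange -41.9 45.3look.py:18: RankWarning: Polyfit may be poorly conditioned
  f=np.polyfit(e[:,0],e[:,1],1);r=abs(e[:,1]-np.polyval(f,e[:,0]));e=e[r<max(2.5*np.median(r),1)]
look.py:18: RankWarning: Polyfit may be poorly conditioned
  f=np.polyfit(e[:,0],e[:,1],1);r=abs(e[:,1]-np.polyval(f,e[:,0]));e=e[r<max(2.5*np.median(r),1)]
look.py:18: RankWarning: Polyfit may be poorly conditioned
  f=np.polyfit(e[:,0],e[:,1],1);r=abs(e[:,1]-np.polyval(f,e[:,0]));e=e[r<max(2.5*np.median(r),1)]
look.py:18: RankWarning: Polyfit may be poorly conditioned
  f=np.polyfit(e[:,0],e[:,1],1);r=abs(e[:,1]-np.polyval(f,e[:,0]));e=e[r<max(2.5*np.median(r),1)]
look.py:18: RankWarning: Polyfit may be poorly conditioned
  f=np.polyfit(e[:,0],e[:,1],1);r=abs(e[:,1]-np.polyval(f,e[:,0]));e=e[r<max(2.5*np.median(r),1)]
look.py:18: RankWarning: Polyfit may be poorly conditioned
  f=np.polyfit(e[:,0],e[:,1],1);r=abs(e[:,1]-np.polyval(f,e[:,0]));e=e[r<max(2.5*np.median(r),1)]
```

Emit:
{"method": "step_arm", "body": {
  "deltas": [
    [0,0,0,0.4,0,0,40],
    [0,0,0,0.4,0,0,40],
    [0,0,0,0.4,0,0,40],
    [0,0,0,0.4,0,0,40],
    [0,0,0,0.4,0,0,40],
    [0,0,0,0.4,0,0,40],
    [0,0,0,0.4,0,0,40],
    [0,0,0,0.4,0,0,40]
  ]
}}

```text
clock: 17.6
position: [0.5618, 0.0261, 0.0141]
tool_rot: [0.749, 0.663, 0.0, 0.0]
force: [-0.6, -2.8, -1.0]
gripper_width: 0.466
gripper_force: 1.0
```

Emit:
{"method": "step_arm", "body": {
  "deltas": [
    [0,0,0,0.2,0,0,40],
    [0,0,0,0.2,0,0,40],
    [0,0,0,0.2,0,0,40],
    [0,0,0,0.2,0,0,40],
    [0,0,0,0.2,0,0,40],
    [0,0,0,0.2,0,0,40],
    [0,0,0,0.2,0,0,40],
    [0,0,0,0.2,0,0,40]
  ]
}}

```text
clock: 18.27
position: [0.562, 0.0277, 0.0141]
tool_rot: [0.749, 0.663, 0.0, 0.0]
force: [-0.2, -1.9, -1.1]
gripper_width: 0.472
gripper_force: 1.0
```

Emit:
{"method": "step_arm", "body": {
  "deltas": [
    [0,0,0,0.2,0,0,40],
    [0,0,0,0.2,0,0,40],
    [0,0,0,0.2,0,0,40],
    [0,0,0,0.2,0,0,40],
    [0,0,0,0.2,0,0,40],
    [0,0,0,0.2,0,0,40],
    [0,0,0,0.2,0,0,40],
    [0,0,0,0.2,0,0,40]
  ]
}}

```text
clock: 18.93
position: [0.5619, 0.0279, 0.0141]
tool_rot: [0.749, 0.663, -0.001, 0.001]
force: [-2.0, -9.4, -0.2]
gripper_width: 0.468
gripper_force: 4.5
```

Emit:
{"method": "step_arm", "body": {
  "deltas": [
    [0,0,0,-1,0,0,40],
    [0,0,0,-2,0,0,40],
    [0,0,0,-5,0,0,40],
    [0,0,0,-8,0,0,40],
    [0,0,0,-10,0,0,40],
    [0,0,0,-10,0,0,40],
    [0,0,0,-10,0,0,40],
    [0,0,0,-10,0,0,40]
  ]
}}

```text
clock: 19.6
position: [0.5552, -0.0276, 0.0142]
tool_rot: [0.749, 0.663, 0.0, 0.0]
force: [-0.5, -0.5, 0.5]
gripper_width: 0.47
gripper_force: 0.0
```

Emit:
{"method": "step_arm", "body": {
  "deltas": [
    [0,0,0,-15,0,-10,40],
    [0,0,0,-15,0,-10,40],
    [0,0,0,-15,0,-10,40],
    [0,0,0,-15,0,-10,40],
    [0,0,0,-10,0,-10,40],
    [0,0,0,-10,0,-10,40],
    [0,0,0,0,0,-10,40],
    [0,0,0,0,0,0,40]
  ]
}}

```text
clock: 20.27
position: [0.5472, -0.1067, 0.0868]
tool_rot: [0.749, 0.662, 0.001, 0.002]
force: [0.1, -0.4, 1.3]
gripper_width: 0.465
gripper_force: 0.0
```

```bash
python3 st.py;python3 look.py a6.png 2>/dev/null
```

```text
t 20.2667 lane xy mm [   7.1 -124.5] z 86.8 rot to RT [ 0.0039  0.0005 -0.0005] F [ 0.08 -0.41  1.27] grip 0.4649151744777248
n 2037 front max 149.7
front: slope 0.001 y at x=0 148.8 26 xrange -42.2 45.3
x- dep 45 dx/dy -0.013 x at front-10,-45: [-42.4 -41.9] 12
x- dep 100 dx/dy -0.0 x at front-10,-45: [-42. -42.] 30
x+ dep 45 dx/dy -0.038 x at front-10,-45: [44.  45.4] 12
x+ dep 100 dx/dy -0.002 x at front-10,-45: [44.7 44.7] 30
```

View pics/a6.png

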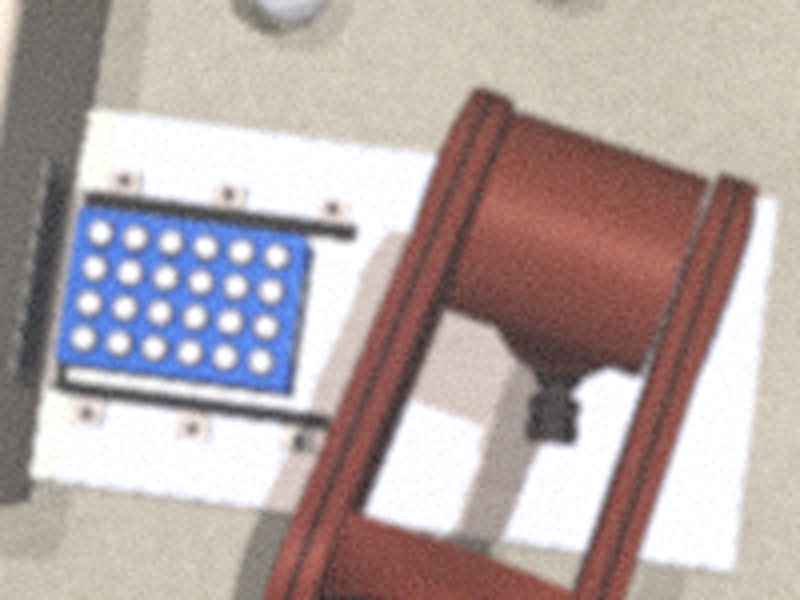

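```bash
python3 -c "from plant import *; print(close_job())"
```

```text
the job is handed in; nothing more can be done
None
```

I handed the job in at about 20 s of the 54 s. In the last picture the rack is square in the lane, about 1 mm off the middle line and up against the end stop, with the fingers clear; the hand-in returned no verdict.

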